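Ready the pusher tray for refilling

ROBOT

A 7-joint arm with a two-finger parallel gripper is mounted at the origin on a cart in front of the work surface, level with it; the furniture and walls round the work are solid. World frame = base frame: x ahead of the robot, y to its left, z up, the work surface at z = 0. Lengths are in m, angles in rad, forces in N, time in s.
With the tool pointing down it reaches from about 0.4 to 0.85 m from the base axis. Payload 10.4 kg.
Tool frame: the origin (TCP) lies between the finger pads; the fingertips stand 14 mm ahead of it and the grasp point (between the pads) lies 5 mm behind it; z points along the fingers, y is the direction in which the jaws open and shut (so a half turn about z gives the same grasp; the last joint's range is limited). The gripper opens to 87 mm and grips with 3 to 60 N. Pads are 19 mm wide; open, the fingers measure 117 mm over their backs; the gripper's body (75 mm by 190 mm) begins 51 mm behind the grasp point.
Start: joints at [1.122, 0.332, -0.065, 1.46, 0.022, 1.35, -0.088], TCP at [0.258, -0.569, 0.237] pointing down, gripper open.
Joint ranges: [-2.6, 2.6], [-0.5, 2.12], [-1.47, 1.34], [0.16, 2.42], [-1.27, 4.41], [0.06, 2.06], [-2.6, 2.6]. Speed limits (rad/s): [2.22, 2.22, 2.79, 2.79, 3.14, 3.14, 3.14].

INTERFACE

Orientations are given as a unit quaternion [x, y, z, w].
In Python, from bench import readout, camera, calibration, order gives the robot as it stands.
- The arm moves only by the tool apply_moves, never from a script. Its argument "deltas" is a list of rows, each an object with "translation": the shift along the world's x, y, z in m, a list of three; "turn": the turn, a rotation vector about the world's x, y, z in rad, a list of three; "hand": the finger opening in m, from 0 to 0.087. A call has 1 to 5 rows; each row shifts and turns the pose as measured when the row begins; what a row does not reach is not made up. A row lasts 1/10 s, in which the tool goes at most 50 mm and 8.59 degrees, less where a joint would pass 70% of its speed; a pose out of reach is approached as far as the arm can. A call with a gripper value outside its range is refused whole. The fingers move at their own pace and stop on an object; "newtons" is the grip in N (left out, the last holds). Time passes only in rows, so rows that do not move let the fingers close. It gives the time, the measured TCP pose, the force and the opening at its end, in the units of the state.
- readout.read_state(): the state, without advancing time (a new reading comes with each control period).
- camera(name): name is "scene" or "side" or "wrist"; returns the picture (384x512x3 uint8, red, green, blue); there is no depth.
- calibration(name): a dict with "fx", "fy", "cx", "cy" (pixels), "extrinsics" (4x4, takes a point from world to camera coordinates). Camera axes: x right, y down, z forward; pixel columns grow to the right and rows downward; lengths in m; the calibration is good to about 2 mm. A picture is of the moment at which its call begins: read the wrist's pose just before it. calibration takes no time and is no camera call; for the wrist camera it gives the pose at the moment of the call.
- order.close_job(): hands the job in, once; it reports no verdict.
The state is a dict: "time": time; "joint_positions": joint angles; "joint_vel": joint speeds; "joint_torque": joint torques, N m; "ee_pos": TCP position; "eef_rot": TCP orientation; "ft_force": force on the tool from outside, world axes, zero at the start; "torque": the same for the moment, N m; "width": finger opening in m.
Only numpy, scipy, OpenCV 4.12 (cv2) and the standard library are available. Lean on these libraries where they do the work, as an engineer would, in place of code of your own. Each camera call takes 0.05 s, during which the arm holds its last target. There are 200 camera calls.

TASK

Get the tub tray ready for refilling: hang the loose front stop astride the steel rail at the tray's far end and let go of it, then pull the spring-loaded pusher towards you by its upright post until its pointer stands over the small clip on the tray's side wall. Finish while still gripping the post and holding the pusher there against its spring, since it runs back if let go. Do not shift the clip, and leave the tubs and the other things on the counter where they are.

Things in the scene. Friction and masses are not known exactly. Their poses are not given: they have to be found in the camera images.
- tray: Fixed grey plastic lane tray, 250 mm long (own x) by 124 mm wide (own y), floor 10 mm thick, side walls to 26 mm high. Origin: centre of its underside, on the counter; +x points to its far end with the rail, away from the robot (position and yaw vary).
- rail_mid (a point): Middle of the tray's front rail: a horizontal round steel bar, 10 mm diameter, along the tray's y, its axis 80 mm above the counter, 115 mm ahead (+x) of the tray's origin. It is carried by two 11 mm round posts whose centres are 68 mm either side of this point (125 mm clear between them), tops at 86 mm. Axes as the tray's.
- stop: The loose front stop, about 120 g: an upside-down U of aluminium, 80 mm long (own y), standing on its legs at the robot's right. Origin: middle of its underside. Legs 4 mm thick, 14 mm apart inside, flared in the lowest 17 mm to a 26 mm wide mouth (own x). Symmetric: hang it either way round. Hung, its origin is 30 mm above the counter.
- stop_seat (a point): On the stop: underside of the crown, 55 mm above its origin; this rests on top of the rail when it is hung, 5 mm above the rail's axis.
- stop_fin (a point): On the stop: middle of the top edge of its black grip fin, 100 mm above its origin. The fin rises from the 60 mm high crown, 8 mm thick (own x) and 50 mm long (own y): pinch it across its thickness.
- pusher: The spring-return pusher that slides in the tray. Its origin lies at the tray's origin at rest, directly below its post, and moves along the tray's -x (towards the robot) as it is pulled; limit 105 mm. The spring pulls it back towards the rail with about 5 N at rest, rising to about 10 N at 85 mm.
- grip (a point): Centre of the top of the pusher's upright round steel post, 20 mm diameter, top 110 mm above the counter and bare down to 23 mm; at rest it stands over the tray's origin, 115 mm behind the rail. The pusher's black plate, 96 mm wide and 54 mm high, is 30 mm ahead (+x) of the post.
- pointer (a point): Tip of the pusher's pointer: a 4 mm wide steel tab on the plate's -y side, passing over the tray's -y (right) side wall 35 mm above the counter; 30 mm ahead (+x) of the post. Axes as the tray's.
- mark (a point): The mark: middle of the white plastic clip, 12 mm wide along the tray's x, astride the top of the tray's -y side wall, at the pointer's height. Its place along the tray varies: 55 to 85 mm towards the robot (-x) from the resting pointer. It sits tight but can be pushed. Axes as the tray's.
- cutter (a point): Foot (middle of the footprint) of a fixed wire cutter, 190 mm (x) by 150 mm (y) and 350 mm tall, that stands between the stop and the tray: carry the stop round its robot side. There, in front of it, lies a fixed film dispenser only 90 mm high, its middle 210 mm nearer to the robot, 148 mm (x) by 398 mm (y). The scale behind the stop is 110 mm high in front.
- tub_a: Lidded salad tub with orange contents, 94 mm diameter, 51 mm high, right of the tray; leave alone. Origin: centre of its underside.
- pick_jar: Bundle of wooden picks in a small clear jar, 48 mm diameter, 73 mm high, left of the tray; leave alone. Origin: centre of its underside.
- weight_0: The smaller brass weight, 38 mm diameter, 57 mm high, just left of the stop; leave alone. Origin: centre of its underside.
Mind the look-alikes: they are no part of the job. What is shaped like the stop but green is not meant.

How it is judged:
On the way, in this order (a step that is already met when the one before it is completed fails the run):
1. the stop hangs astride the rail, let go (z of stop_seat in the frame of rail_mid between 0.001 and 0.012 m and x of stop_seat in the frame of rail_mid between -0.007 and 0.007 m and y of stop_seat in the frame of rail_mid between -0.03 and 0.03 m and angle between stop's own z axis and vertical below 0.3 rad and angle between the y axis of stop and the y axis of tray, either way round below 0.25 rad and linear speed of stop below 0.03 m/s and contact force between each of the arm, the fingers and stop below 0.1 N), for 0.3 s.
2. the pusher is pulled until its pointer is over the clip, with the stop still hung (all of step 1 and x of pointer in the frame of mark between -0.006 and 0.006 m), for 0.2 s.
At the end, for the whole second after the job is handed in: The stop hangs by its crown on the rail (within 7 mm of its axis, upright within 0.3 rad, in line within 0.25 rad), untouched and still; the pointer is still, within 6 mm of the clip's middle along the tray; the fingers press on the pusher's post with over 2 N (all of step 2 and linear speed of pusher below 0.01 m/s and contact force between the fingers and pusher above 2 N); the arm keeps its last pose, push and grip.
It fails at once if the clip is shifted by more than 6 mm (distance of mark from where it was at the start of the episode above 0.006 m).
It fails at once if the tub, the jar or the weight is moved by more than 25 mm (distance of any of tub_a, pick_jar, weight_0 from where it was at the start of the episode above 0.025 m).
It also fails if it takes over 54 s, if anything falls off the work surface, if the arm or the gripper's body presses on something with over 40 N, if the wrist force passes 120 N, or if a joint passes its speed limit or range.

## Working session

There is one attempt and no reset: what is moved stays moved. The work goes in short steps, Python scripts to look and compute and a tool call to move; the robot and the scene stay as the last step left them, time stands still between calls to the robot, and variables do not carry over. Pictures are saved under pics/ and viewed, about 8 in all and at most 12, crops included, and the job is handed in when it is done.

Besides the shell and the picture viewer there is one more tool, called after ">>>" as name([rows], argument=value, ...), one row to a line, values as JSON. apply_moves: Moves the arm, as the interface text tells. Its arguments: {"type":"object","properties":{"deltas":{"type":"array","items":{"type":"object","properties":{"translation":{"type":"array","items":{"type":"number"}},"turn":{"type":"array","items":{"type":"number"}},"hand":{"type":"number"}}}},"newtons":{"type":"number"}},"required":["deltas"]}

```bash
mkdir -p pics; ls
python3 - <<'E'
from bench import readout,camera,calibration
import cv2,numpy as np
s=readout.read_state();print({k:np.round(v,3).tolist() for k,v in s.items()})
ims=[]
for n in("scene","side","wrist"):
    c=calibration(n);print(n,c['fx'],c['cx'],c['cy'],np.round(c['extrinsics'],4).tolist())
    im=camera(n)[:,:,::-1];cv2.imwrite(f'pics/{n}0.png',im);cv2.imwrite(f'pics/{n}0b.png',cv2.resize(im,(800,600),interpolation=cv2.INTER_CUBIC))
E
```

```text
pics
{'time': 0.0, 'joint_positions': [1.122, 0.333, -0.065, 1.461, 0.022, 1.35, -0.088], 'joint_vel': [0.002, -0.0, 0.001, 0.001, 0.001, -0.001, 0.0], 'joint_torque': [0.0, -62.325, 0.025, -38.99, -0.061, 0.04, 0.0], 'ee_pos': [0.258, -0.569, 0.236], 'eef_rot': [0.977, 0.211, -0.0, -0.001], 'ft_force': [-0.098, 0.513, -0.092], 'torque': [0.018, 0.029, 0.038], 'width': 0.087}
scene 493.5141635517684 258.6528054342553 187.01162536671728 [[0.9656, -0.2599, 0.0027, -0.5382], [-0.1577, -0.5939, -0.7889, 0.2076], [0.2067, 0.7614, -0.6145, 1.6601], [0.0, 0.0, 0.0, 1.0]]
side 488.9956174747611 244.5754925417839 183.93607225067393 [[-0.8827, -0.4696, -0.0155, 0.5484], [-0.2743, 0.5418, -0.7945, 0.175], [0.3815, -0.6971, -0.607, 1.7006], [0.0, 0.0, 0.0, 1.0]]
wrist 289.4110926183473 249.11236660765982 187.86726341788022 [[0.4123, -0.911, -0.0019, -0.624], [-0.8701, -0.3944, 0.2955, -0.0349], [-0.2699, -0.1202, -0.9554, 0.3923], [0.0, 0.0, 0.0, 1.0]]
```

View pics/scene0b.png

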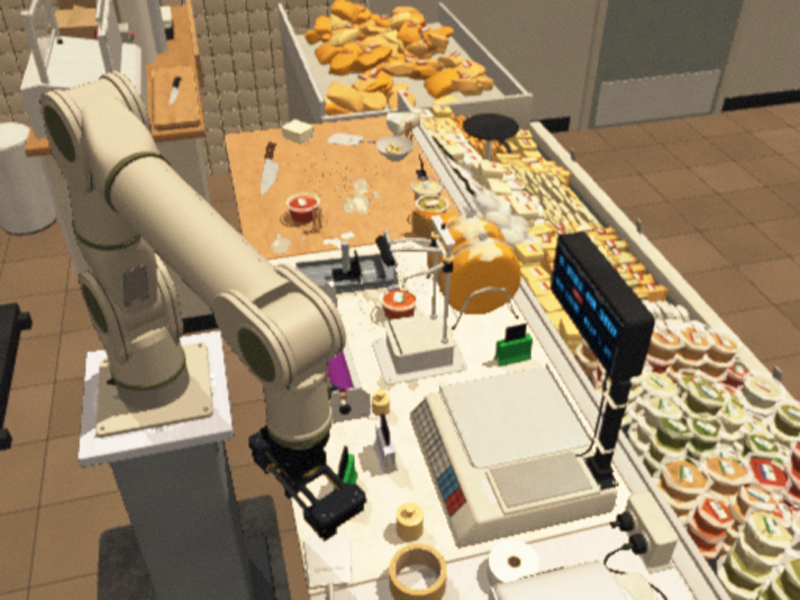

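View pics/side0b.png

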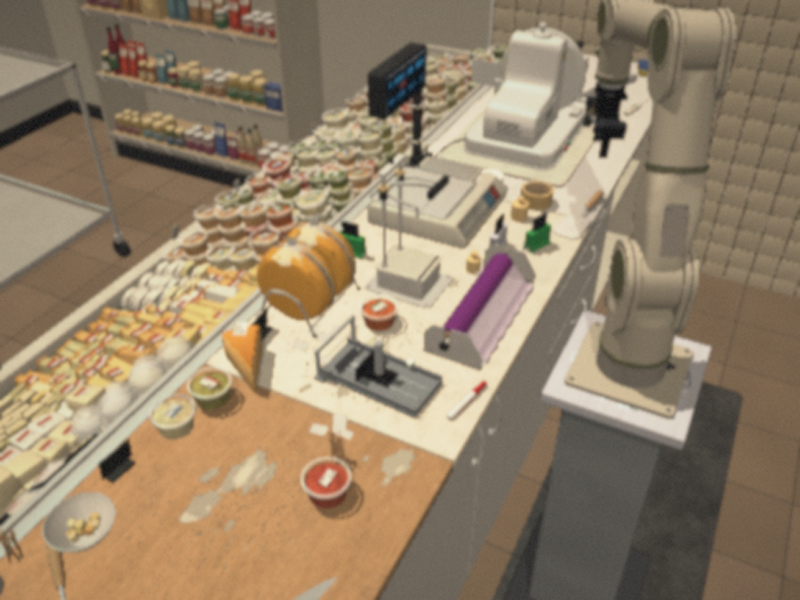

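View pics/wrist0b.png

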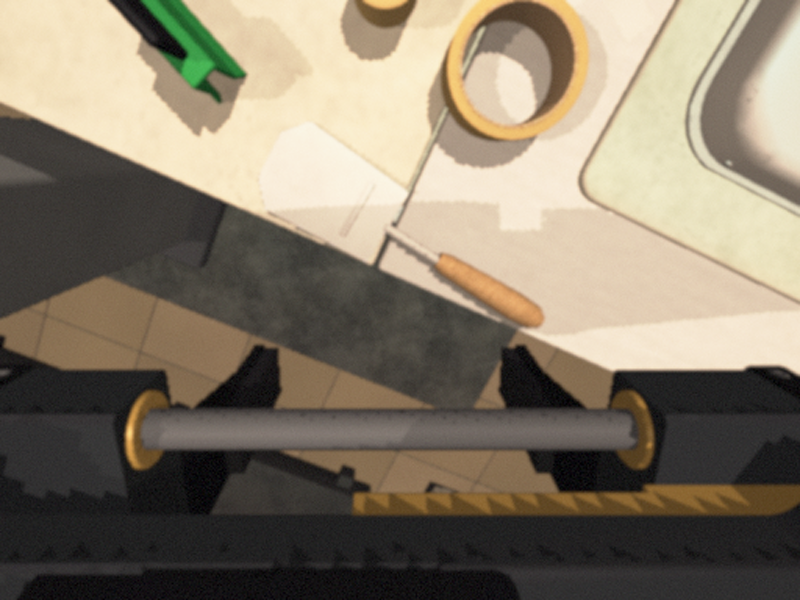

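The scene view shows the aluminium stop near (385,445) and the tray near (348,270), both at the 800-px scale. The side view shows the stop at (497,238), the tray at (380,375) and the post top at (378,345). I'll enlarge these regions.

Run:
```python
import cv2,numpy as np
S=cv2.imread('pics/scene0.png');D=cv2.imread('pics/side0.png')
def crop(im,x,y,w,h,W,H):
    return cv2.resize(im[y:y+h,x:x+w],(W,H),interpolation=cv2.INTER_CUBIC)
# tray side: scale 5 ; 
a=crop(D,195,200,100,70,500,350)
b=crop(S,180,145,100,50,500,250)
c=crop(S,225,240,37,70,300,568)[:350] if 0 else crop(S,220,245,50,58,300,348)
d=crop(D,285,130,60,50,300,250)
top=np.hstack([a,cv2.copyMakeBorder(c,0,2,0,0,cv2.BORDER_CONSTANT)]);bot=np.hstack([b,d])
cv2.imwrite('pics/mos.png',np.vstack([top,bot]))
```

```text
(no output)
```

View pics/mos.png

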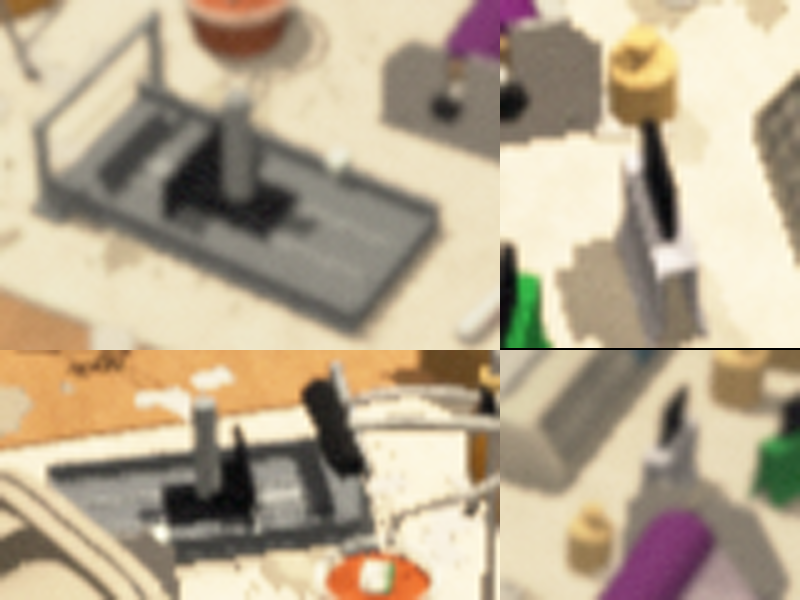

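```bash
cat > h.py <<'E'
import numpy as np
from scipy.optimize import least_squares
from scipy.spatial.transform import Rotation as R
from bench import calibration
def proj(c,P):
    P=np.atleast_2d(P);q=P@np.array(c['extrinsics'])[:3,:3].T+np.array(c['extrinsics'])[:3,3]
    return np.c_[c['fx']*q[:,0]/q[:,2]+c['cx'],c['fy']*q[:,1]/q[:,2]+c['cy']]
def ray(c,uv,z):
    E=np.array(c['extrinsics']);d=E[:3,:3].T@[(uv[0]-c['cx'])/c['fx'],(uv[1]-c['cy'])/c['fy'],1];o=-E[:3,:3].T@E[:3,3]
    return o+d*(z-o[2])/d[2]
def place(p,L):
    c,s=np.cos(p[2]),np.sin(p[2]);L=np.atleast_2d(L);return np.c_[p[0]+c*L[:,0]-s*L[:,1],p[1]+s*L[:,0]+c*L[:,1],L[:,2]]
def fit(p0,obs):  # obs: (calib, local xyz, uv)
    f=lambda p:np.concatenate([(proj(c,place(p,l))-uv).ravel() for c,l,uv in obs])
    r=least_squares(f,p0,loss='soft_l1');return r.x,r.fun.reshape(-1,2)
E
python3 - <<'E'
from h import *
S=calibration('scene');D=calibration('side')
a=lambda x,y:np.array([195+x/5,200+y/5]);b=lambda x,y:np.array([180+x/5,145+(y-350)/5])
c=lambda x,y:np.array([220+(x-500)/6,245+y/6]);d=lambda x,y:np.array([285+(x-500)/5,130+(y-350)/5])
obs=[(D,[0,0,.11],a(237,97)),(S,[0,0,.11],b(205,403)),
 (D,[.115,.068,.086],a(40,126)),(D,[.115,-.068,.086],a(154,14)),
 (D,[-.125,-.062,.026],a(438,207)),(D,[-.125,.062,.026],a(357,322)),(S,[-.125,.062,.026],b(50,468))]
p,r=fit([.6,.3,0],obs);print('tray',p.round(4),r.round(1).tolist())
for cc,uv in((D,a(337,158)),(S,b(160,532))):
    q=ray(cc,uv,.032);l=R.from_euler('z',-p[2]).apply(q-[p[0],p[1],0]);print('clip',q.round(3),l.round(4))
so=[(S,[0,.025,.1],c(650,122)),(S,[0,-.025,.1],c(670,190)),(S,[0,-.04,.06],c(675,262)),(S,[-.0085,.04,.06],c(631,165)),(D,[0,.025,.1],d(670,415)),(D,[0,-.025,.1],d(688,388))]
for y0 in (0,.5,-.5):
  q,r=fit([.5,-.35,y0],so);print('stop',q.round(4),r.round(1).tolist())
for n,cc,uv,z in(('weight S',S,c(645,40),.057),('weight D',D,d(590,512),.057)):print(n,ray(cc,uv,z).round(3))
E
```

```text
tray [ 0.4717  0.2925 -0.0728] [[0.0, -0.0], [-3.2, -1.4], [-0.5, -0.7], [-0.5, -0.6], [1.4, -1.0], [-0.9, -0.9], [-3.9, -2.4]]
clip [0.424 0.24  0.032] [-0.0439 -0.0559  0.032 ]
clip [0.432 0.229 0.032] [-0.0345 -0.0665  0.032 ]
stop [ 0.4349 -0.3137 -0.0391] [[-0.5, -0.6], [-0.3, 0.5], [0.0, 1.6], [-0.8, -1.7], [-1.9, -3.0], [-0.7, -3.2]]
stop [ 0.4349 -0.3137 -0.0391] [[-0.5, -0.6], [-0.3, 0.5], [0.0, 1.6], [-0.8, -1.7], [-1.9, -3.0], [-0.7, -3.2]]
stop [ 0.4349 -0.3137 -0.0391] [[-0.5, -0.6], [-0.3, 0.5], [0.0, 1.6], [-0.8, -1.7], [-1.9, -3.0], [-0.7, -3.2]]
weight S [ 0.457 -0.194  0.057]
weight D [ 0.447 -0.172  0.057]
```

Run:
```python
from h import *
for n in('scene','side','wrist'):
    c=calibration(n);print(n,{k:v for k,v in c.items() if k!='extrinsics'}); E=np.array(c['extrinsics']);print((-E[:3,:3].T@E[:3,3]).round(3), (proj(c,[[0,0,0],[.4717,.2925,.11],[.4349,-.3137,.1],[.4717,.2925,.0]])*800/512).round(0).tolist())
```

```text
scene {'fx': 493.5141635517684, 'fy': 493.5141635517684, 'cx': 258.6528054342553, 'cy': 187.01162536671728}
[ 0.209 -1.281  1.185] [[154.0, 389.0], [340.0, 241.0], [385.0, 423.0], [342.0, 276.0]]
side {'fx': 488.9956174747611, 'fy': 488.9956174747611, 'cx': 244.5754925417839, 'cy': 183.93607225067393}
[-0.117  1.348  1.18 ] [[629.0, 366.0], [379.0, 343.0], [499.0, 214.0], [380.0, 380.0]]
wrist {'fx': 289.4110926183473, 'fy': 289.4110926183473, 'cx': 249.11236660765982, 'cy': 187.86726341788022}
[ 0.333 -0.535  0.384] [[-330.0, 253.0], [-2136.0, -1622.0], [58.0, -248.0], [-981.0, -810.0]]
```

>>> apply_moves([
  {"translation": [0.03,0.04,0.04],"turn": [0,0,0],"hand": 0.087},
  {"translation": [0.03,0.04,0.02],"turn": [0,0,0],"hand": 0.087},
  {"translation": [0.03,0.04,0],"turn": [0,0,0],"hand": 0.087},
  {"translation": [0.03,0.04,0],"turn": [0,0,0],"hand": 0.087},
])

```text
time: 0.55
ee_pos: [0.3666, -0.4183, 0.2864]
eef_rot: [0.979, 0.204, -0.002, -0.002]
ft_force: [1.6, 0.4, -0.8]
width: 0.0871
```

>>> apply_moves([
  {"translation": [0.014,0.006,0],"turn": [0,0,0.149],"hand": 0.087},
  {"translation": [0.014,0.006,0],"turn": [0,0,0.149],"hand": 0.087},
  {"translation": [0.014,0.006,0],"turn": [0,0,0.149],"hand": 0.087},
  {"translation": [0.014,0.006,0],"turn": [0,0,0.149],"hand": 0.087},
  {"translation": [0.014,0.006,0],"turn": [0,0,0.149],"hand": 0.087},
])

```text
time: 1.05
ee_pos: [0.4434, -0.3796, 0.287]
eef_rot: [0.835, 0.551, -0.002, -0.001]
ft_force: [-0.8, 0.4, 0.1]
width: 0.0869
```

>>> apply_moves([
  {"translation": [0,0.005,0],"turn": [0,0,0.149],"hand": 0.087},
  {"translation": [0,0.005,0],"turn": [0,0,0.149],"hand": 0.087},
  {"translation": [0,0.0,0],"turn": [0,0,0.05],"hand": 0.087},
  {"translation": [0,0.0,0],"turn": [0,0,0],"hand": 0.087},
])

```text
time: 1.45
ee_pos: [0.4455, -0.3667, 0.2854]
eef_rot: [0.723, 0.691, -0.002, -0.003]
ft_force: [0.8, 0.3, 0.6]
width: 0.087
```

```bash
cat >> h.py <<'E'
def snap(n,name,crop=None,scale=1.5625):
    import cv2,json
    from bench import readout,camera
    s=readout.read_state();c=calibration(n);im=camera(n)[:,:,::-1]
    cv2.imwrite(f'pics/{name}_raw.png',im)
    json.dump({**{k:c[k] for k in('fx','fy','cx','cy')},'extrinsics':np.array(c['extrinsics']).tolist()},open(f'pics/{name}.json','w'))
    if crop: x,y,w,h=crop;im=im[y:y+h,x:x+w]
    cv2.imwrite(f'pics/{name}.png',cv2.resize(im,None,fx=scale,fy=scale,interpolation=cv2.INTER_CUBIC))
    print({k:np.round(s[k],4).tolist() for k in('time','ee_pos','eef_rot','joint_positions','ft_force','width')})
def cal(name):
    import json;return json.load(open(f'pics/{name}.json'))
E
python3 -c "
from h import *
snap('wrist','w1')
S=calibration('scene');D=calibration('side');k=512/800
print('cutter',ray(S,(418*k,362*k),0).round(3),ray(D,(410*k,287*k),0).round(3))
print('disp',ray(D,(435*k,350*k),0).round(3),ray(D,(480*k,362*k),0).round(3),ray(D,(535*k,275*k),0).round(3))
"
```

```text
{'time': 1.45, 'ee_pos': [0.4455, -0.3667, 0.2854], 'eef_rot': [0.723, 0.6908, -0.0018, -0.0026], 'joint_positions': [0.8904, 0.2292, -0.3364, 1.4979, 0.078, 1.4332, 0.5055], 'ft_force': [0.8378, 0.3449, 0.6464], 'width': 0.087}
cutter [ 0.572 -0.066  0.   ] [ 0.562 -0.04   0.   ]
disp [0.406 0.147 0.   ] [0.299 0.138 0.   ] [ 0.297 -0.232  0.   ]
```

View pics/w1.png

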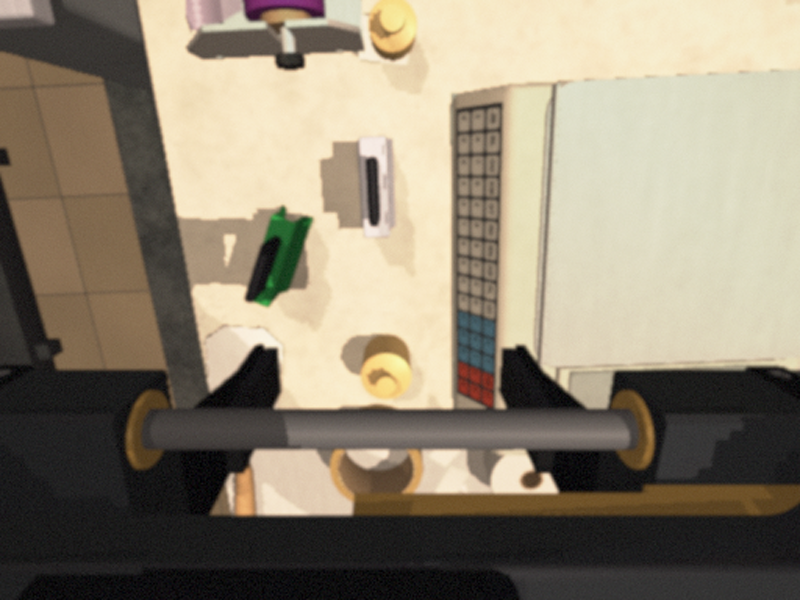

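```bash
python3 - <<'E'
from h import *
c=cal('w1');k=512/800
P=lambda x,y,z:ray(c,(x*k,y*k),z).round(4)
f1,f2=P(370,157,.1),P(374,227,.1);print('fin',f1,f2,'mid',(f1+f2)/2,'len',np.linalg.norm(f1-f2),'yaw',np.arctan2(-(f1-f2)[0],(f1-f2)[1]))
for q in((361,138),(386,138),(391,236),(365,236)):print('crown',P(*q,.06))
print('weight',P(393,20,.057),P(386,375,.057),'disp right end',P(200,45,.0),P(355,50,.0),'green',P(265,255,.1))
print('scale',P(458,100,.1))
E
python3 - <<'E'
import cv2
im=cv2.imread('pics/w1_raw.png')[80:160,210:270];cv2.imwrite('pics/w1c.png',cv2.resize(im,None,fx=7,fy=7,interpolation=cv2.INTER_CUBIC))
E
```

```text
fin [ 0.4348 -0.2862  0.1   ] [ 0.4349 -0.3357  0.1   ] mid [ 0.43485 -0.31095  0.1    ] len 0.04950010100999794 yaw 0.002020199271914789
crown [ 0.4267 -0.2718  0.06  ]
crown [ 0.4463 -0.2727  0.06  ]
crown [ 0.4467 -0.3499  0.06  ]
crown [ 0.4251 -0.3489  0.06  ]
weight [ 0.4553 -0.1909  0.057 ] [ 0.4362 -0.4791  0.057 ] disp right end [ 0.2894 -0.1876  0.    ] [ 0.4224 -0.1978  0.    ] green [ 0.3517 -0.3531  0.1   ]
scale [ 0.4969 -0.2519  0.1   ]
```

View pics/w1c.png

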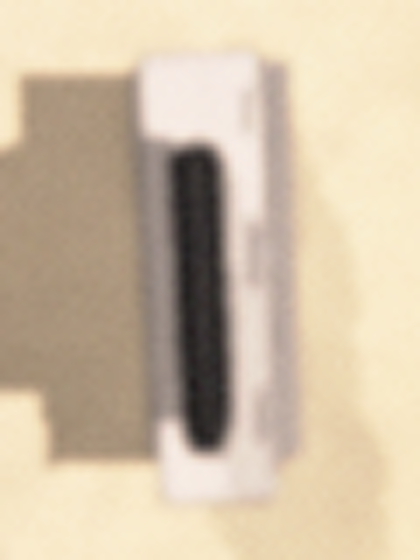

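The crop shows the fin upright and nearly along world y, with its middle at (0.4355, −0.311) and yaw about 0. I'll go above it with narrower jaws, then down.

>>> apply_moves([
  {"translation": [-0.005,0.028,-0.02],"turn": [0,0,0.05],"hand": 0.05},
  {"translation": [-0.005,0.028,-0.04],"turn": [0,0,0],"hand": 0.05},
  {"translation": [0,0,-0.04],"turn": [0,0,0],"hand": 0.05},
  {"translation": [0,0,-0.02],"turn": [0,0,0],"hand": 0.05},
  {"translation": [0,0,0],"turn": [0,0,0],"hand": 0.05},
], newtons=30)

```text
time: 2.0
ee_pos: [0.4344, -0.3093, 0.1623]
eef_rot: [0.71, 0.704, -0.002, -0.001]
ft_force: [0.4, -0.2, 0.6]
width: 0.0556
```

```bash
python3 -c "
from h import *
snap('wrist','w2',(120,80,260,195),3)
c=cal('w2');print(proj(c,[[.4355,-.311,.1],[.4355,-.286,.1],[.4355,-.336,.1]]).round(1))"
```

```text
{'time': 2.0, 'ee_pos': [0.4344, -0.3093, 0.1623], 'eef_rot': [0.7098, 0.7044, -0.0017, -0.0012], 'joint_positions': [0.8632, 0.2135, -0.3722, 1.7812, 0.0867, 1.1657, 0.4566], 'ft_force': [0.4062, -0.2007, 0.6337], 'width': 0.0556}
[[250.3 210.6]
 [250.1 179.7]
 [250.6 239.5]]
```

View pics/w2.png

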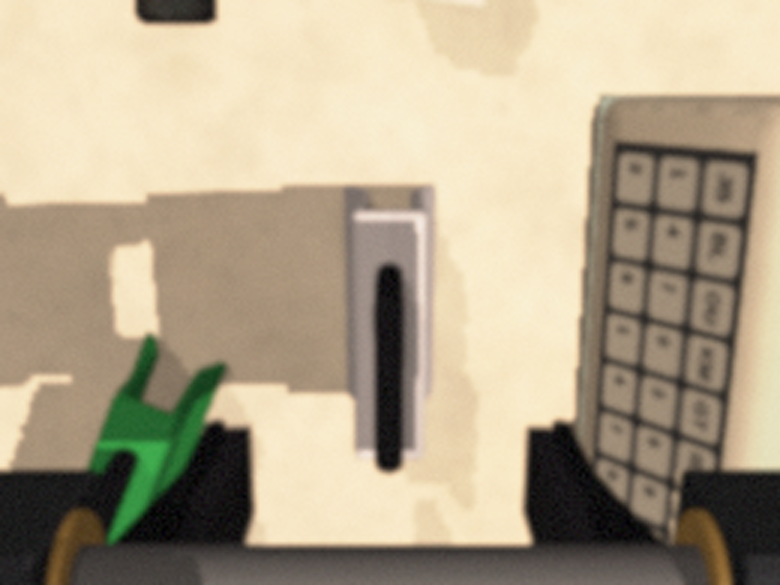

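The fin sits centred between the jaws at column 389 of the crop. I'll descend and grip.

>>> apply_moves([
  {"translation": [0.001,-0.001,-0.04],"turn": [0,0,0],"hand": 0.05},
  {"translation": [0,0,-0.03],"turn": [0,0,0],"hand": 0.05},
  {"translation": [0,0,-0.01],"turn": [0,0,0],"hand": 0.05},
  {"translation": [0,0,0],"turn": [0,0,0],"hand": 0.02},
  {"translation": [0,0,0],"turn": [0,0,0],"hand": 0.0},
], newtons=30)

```text
time: 2.55
ee_pos: [0.4401, -0.3152, 0.0901]
eef_rot: [0.712, 0.702, -0.001, 0.005]
ft_force: [0.4, 0.3, 0.9]
width: 0.0409
```

>>> apply_moves([
  {"translation": [0,0,0],"turn": [0,0,0],"hand": 0.0},
  {"translation": [0,0,0],"turn": [0,0,0],"hand": 0.0},
  {"translation": [0,0,0],"turn": [0,0,0],"hand": 0.0},
  {"translation": [0,0,0],"turn": [0,0,0],"hand": 0.0},
])

```text
time: 2.95
ee_pos: [0.4423, -0.3168, 0.0948]
eef_rot: [0.712, 0.702, -0.0, 0.009]
ft_force: [0.1, -0.4, 0.1]
width: 0.0099
```

>>> apply_moves([
  {"translation": [0,0,0],"turn": [0,0,0],"hand": 0.0},
  {"translation": [0,0,0],"turn": [0,0,0],"hand": 0.0},
])

```text
time: 3.15
ee_pos: [0.4423, -0.3168, 0.095]
eef_rot: [0.712, 0.702, -0.0, 0.009]
ft_force: [0.6, 0.7, -0.7]
width: 0.0075
```

```bash
python3 -c "
from h import *
from bench import readout
for i in range(1):
  s=readout.read_state();print({k:np.round(v,4).tolist() for k,v in s.items()})
snap('wrist','w3',(120,80,260,195),3)
snap('wrist','w3b',(120,80,260,195),3)"
```

```text
{'time': 3.15, 'joint_positions': [0.851, 0.2952, -0.3628, 1.8374, 0.1287, 1.0141, 0.4211], 'joint_vel': [0.0019, -0.001, 0.0001, 0.0005, 0.0016, 0.0007, -0.0012], 'joint_torque': [0.0031, -53.7553, -3.3011, -34.5952, -0.0033, -0.0263, -0.0002], 'ee_pos': [0.4423, -0.3168, 0.095], 'eef_rot': [0.7124, 0.7017, -0.0004, 0.0088], 'ft_force': [0.5508, 0.7188, -0.7467], 'torque': [0.0626, -0.0377, -0.0062], 'width': 0.0075}
{'time': 3.15, 'ee_pos': [0.4423, -0.3168, 0.095], 'eef_rot': [0.7124, 0.7017, -0.0004, 0.0088], 'joint_positions': [0.851, 0.2952, -0.3628, 1.8374, 0.1287, 1.0141, 0.4211], 'ft_force': [0.5508, 0.7188, -0.7467], 'width': 0.0075}
{'time': 3.2, 'ee_pos': [0.4423, -0.3168, 0.095], 'eef_rot': [0.7124, 0.7017, -0.0004, 0.0088], 'joint_positions': [0.851, 0.2953, -0.3628, 1.8375, 0.1287, 1.0141, 0.4212], 'ft_force': [-0.0457, -0.2524, -1.1786], 'width': 0.0076}
```

View pics/w3b.png

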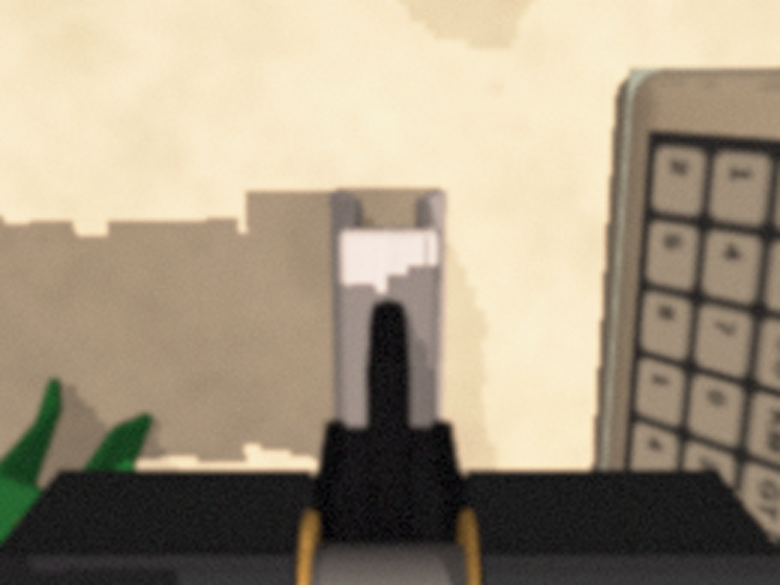

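The fin is held, but the tool stopped high (z 0.095) and drifted about 6 mm in x. I'll open a little, go lower and regrip.

>>> apply_moves([
  {"translation": [0,0,0],"turn": [0,0,0],"hand": 0.03},
  {"translation": [0,0,0],"turn": [0,0,0],"hand": 0.03},
  {"translation": [0,0,0],"turn": [0,0,0],"hand": 0.03},
])

```text
time: 3.55
ee_pos: [0.4423, -0.3168, 0.0949]
eef_rot: [0.712, 0.702, -0.0, 0.009]
ft_force: [-0.1, -0.7, -0.5]
width: 0.0237
```

>>> apply_moves([
  {"translation": [-0.003,0.004,-0.005],"turn": [0,0,0],"hand": 0.03},
  {"translation": [-0.003,0.0,-0.005],"turn": [0,0,0],"hand": 0.03},
])

```text
time: 3.75
ee_pos: [0.4366, -0.3125, 0.0848]
eef_rot: [0.712, 0.702, -0.0, 0.009]
ft_force: [0.5, 0.6, -0.1]
width: 0.0292
```

```bash
python3 -c "
from h import *
from bench import readout
s=readout.read_state();print({k:np.round(v,4).tolist() for k,v in s.items()})"
```

```text
{'time': 3.75, 'joint_positions': [0.8522, 0.2933, -0.3635, 1.8647, 0.1301, 0.988, 0.4184], 'joint_vel': [0.0289, 0.0159, 0.0191, 0.0959, 0.0161, -0.1242, 0.0241], 'joint_torque': [-0.0787, -52.9501, -3.152, -34.411, -0.0179, 0.2329, -0.1298], 'ee_pos': [0.4366, -0.3125, 0.0848], 'eef_rot': [0.7122, 0.7019, -0.0002, 0.0092], 'ft_force': [0.5412, 0.6024, -0.0695], 'torque': [-0.0367, -0.0801, -0.0112], 'width': 0.0292}
```

>>> apply_moves([
  {"translation": [0.005,0.0,-0.003],"turn": [0.0127,0.0127,0.014],"hand": 0.03},
  {"translation": [0,0,0],"turn": [0,0,0],"hand": 0.01},
  {"translation": [0,0,0],"turn": [0,0,0],"hand": 0.0},
  {"translation": [0,0,0],"turn": [0,0,0],"hand": 0.0},
  {"translation": [0,0,0],"turn": [0,0,0],"hand": 0.0},
], newtons=40)

```text
time: 4.25
ee_pos: [0.4413, -0.3123, 0.0803]
eef_rot: [0.707, 0.707, -0.0, -0.001]
ft_force: [0.0, -0.9, -1.5]
width: 0.0074
```

>>> apply_moves([
  {"translation": [0,0,0],"turn": [0,0,0],"hand": 0.0},
  {"translation": [0,0,0.004],"turn": [0,0,0],"hand": 0.0},
  {"translation": [0,0,0.01],"turn": [0,0,0],"hand": 0.0},
  {"translation": [0,0,0.01],"turn": [0,0,0],"hand": 0.0},
  {"translation": [0,0,0.0],"turn": [0,0,0],"hand": 0.0},
])

```text
time: 4.75
ee_pos: [0.4412, -0.3123, 0.1069]
eef_rot: [0.707, 0.707, -0.0, -0.001]
ft_force: [-0.5, 0.1, -0.7]
width: 0.0076
```

```bash
python3 -c "
from h import *
snap('wrist','w4',(170,80,160,120),4)"
```

```text
{'time': 4.75, 'ee_pos': [0.4412, -0.3123, 0.1069], 'eef_rot': [0.707, 0.7072, -0.0003, -0.0012], 'joint_positions': [0.8529, 0.2878, -0.3687, 1.819, 0.1175, 1.0588, 0.4404], 'ft_force': [-0.5338, 0.1262, -0.6583], 'width': 0.0076}
```

View pics/w4.png

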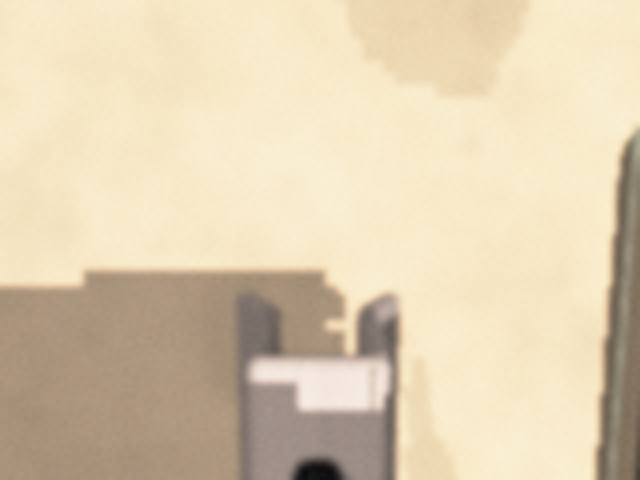

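The stop is held with its underside about 27 mm up (offset: TCP z = stop z + 0.080). I'll lift it and back towards the robot while turning 90°, so the gripper is slim in x when passing the cutter.

>>> apply_moves([
  {"translation": [0,0,0.02],"turn": [0,0,0],"hand": 0.0},
  {"translation": [0,0,0.035],"turn": [0,0,0.0],"hand": 0.0},
  {"translation": [-0.005,0,0.035],"turn": [0,0,0.05],"hand": 0.0},
  {"translation": [-0.01,0,0.025],"turn": [0,0,0.1],"hand": 0.0},
  {"translation": [-0.01,0,0.01],"turn": [0,0,0.14],"hand": 0.0},
])

```text
time: 5.3
ee_pos: [0.4141, -0.3102, 0.2332]
eef_rot: [0.594, 0.804, -0.002, -0.004]
ft_force: [-0.5, -0.0, -1.0]
width: 0.0073
```

>>> apply_moves([
  {"translation": [-0.008,0,0],"turn": [0,0,0.14],"hand": 0.0},
  {"translation": [-0.005,0.005,0],"turn": [0,0,0.14],"hand": 0.0},
  {"translation": [0,0.01,0],"turn": [0,0,0.14],"hand": 0.0},
  {"translation": [0,0.01,0],"turn": [0,0,0.14],"hand": 0.0},
  {"translation": [0,0.01,0],"turn": [0,0,0.14],"hand": 0.0},
])

```text
time: 5.8
ee_pos: [0.3993, -0.2763, 0.2355]
eef_rot: [0.27, 0.963, -0.003, -0.001]
ft_force: [0.4, -0.1, -0.8]
width: 0.0074
```

>>> apply_moves([
  {"translation": [0,0.01,0],"turn": [0,0,0.14],"hand": 0.0},
  {"translation": [0,0.01,0],"turn": [0,0,0.14],"hand": 0.0},
  {"translation": [0,0.01,0],"turn": [0,0,0.14],"hand": 0.0},
  {"translation": [0,0.01,0],"turn": [0,0,0.1],"hand": 0.0},
  {"translation": [0,0.0,0],"turn": [0,0,0.0],"hand": 0.0},
])

```text
time: 6.3
ee_pos: [0.3987, -0.2333, 0.2351]
eef_rot: [-0.001, 1.0, -0.004, -0.0]
ft_force: [-0.4, 0.4, -1.0]
width: 0.0077
```

```bash
python3 -c "
from h import *
from bench import readout
s=readout.read_state();print({k:np.round(v,4).tolist() for k,v in s.items() if k in('time','joint_positions','ee_pos','eef_rot','width','ft_force')})
D=calibration('side');k=.64
for n,uv,z in(('stand foot',(310,330),0),('wheel bottom',(305,310),.05),('wedge',(245,380),0),('wedge top',(265,320),0.08)):print(n,ray(D,(uv[0]*k,uv[1]*k),z).round(3))"
```

```text
{'time': 6.3, 'joint_positions': [0.9227, -0.0054, -0.4904, 1.8523, 0.0049, 1.2916, 2.0028], 'ee_pos': [0.3987, -0.2333, 0.2351], 'eef_rot': [-0.0005, 1.0, -0.0038, -0.0004], 'ft_force': [-0.4007, 0.3518, -1.0368], 'width': 0.0077}
stand foot [0.699 0.218 0.   ]
wheel bottom [0.714 0.21  0.05 ]
wedge [0.737 0.427 0.   ]
wedge top [0.753 0.311 0.08 ]
```

>>> apply_moves([
  {"translation": [0.002,0.015,0],"turn": [0,0,0],"hand": 0.0},
  {"translation": [0.002,0.025,0],"turn": [0,0,0],"hand": 0.0},
  {"translation": [0.002,0.03,0],"turn": [0,0,0],"hand": 0.0},
  {"translation": [0,0.03,0],"turn": [0,0,0],"hand": 0.0},
  {"translation": [0,0.03,0],"turn": [0,0,0],"hand": 0.0},
])

```text
time: 6.8
ee_pos: [0.404, -0.1011, 0.2344]
eef_rot: [0.011, 1.0, -0.004, -0.001]
ft_force: [-0.4, -0.1, -0.7]
width: 0.0077
```

>>> apply_moves([
  {"translation": [0,0.03,0],"turn": [0,0,0],"hand": 0.0},
  {"translation": [0,0.03,0],"turn": [0,0,0],"hand": 0.0},
  {"translation": [0,0.03,0],"turn": [0,0,0],"hand": 0.0},
  {"translation": [0,0.03,0],"turn": [0,0,0],"hand": 0.0},
  {"translation": [0,0.03,0],"turn": [0,0,0],"hand": 0.0},
])

```text
time: 7.3
ee_pos: [0.4027, 0.0574, 0.2344]
eef_rot: [0.019, 1.0, -0.004, -0.0]
ft_force: [-0.7, -0.6, -0.5]
width: 0.0072
```

>>> apply_moves([
  {"translation": [0,0.03,0],"turn": [0,0,0],"hand": 0.0},
  {"translation": [0,0.03,0],"turn": [0,0,0],"hand": 0.0},
  {"translation": [0,0.03,0],"turn": [0,0,-0.05],"hand": 0.0},
  {"translation": [0,0.02,0],"turn": [0,0,-0.1],"hand": 0.0},
  {"translation": [0.0,0.01,0],"turn": [0,0,-0.14],"hand": 0.0},
])

```text
time: 7.8
ee_pos: [0.4001, 0.1876, 0.2351]
eef_rot: [0.172, 0.985, -0.005, 0.0]
ft_force: [-0.7, 0.0, -0.8]
width: 0.0077
```

>>> apply_moves([
  {"translation": [0.005,0,0],"turn": [0,0,-0.14],"hand": 0.0},
  {"translation": [0.01,0,0],"turn": [0,0,-0.14],"hand": 0.0},
  {"translation": [0.01,0,0],"turn": [0,0,-0.14],"hand": 0.0},
  {"translation": [0.01,0,0],"turn": [0,0,-0.14],"hand": 0.0},
  {"translation": [0.01,0,0],"turn": [0,0,-0.14],"hand": 0.0},
])

```text
time: 8.3
ee_pos: [0.4439, 0.1924, 0.2353]
eef_rot: [0.517, 0.856, -0.005, -0.001]
ft_force: [0.1, -0.1, -0.7]
width: 0.0075
```

>>> apply_moves([
  {"translation": [0.01,0,0],"turn": [0,0,-0.14],"hand": 0.0},
  {"translation": [0.01,0,0],"turn": [0,0,-0.14],"hand": 0.0},
  {"translation": [0.01,0,0],"turn": [0,0,-0.14],"hand": 0.0},
  {"translation": [0.005,0,0],"turn": [0,0,-0.1],"hand": 0.0},
  {"translation": [0,0,0],"turn": [0,0,0],"hand": 0.0},
])

```text
time: 8.8
ee_pos: [0.48, 0.194, 0.2345]
eef_rot: [0.734, 0.679, -0.005, -0.003]
ft_force: [-0.9, -1.1, -1.5]
width: 0.0074
```

```bash
python3 -c "
from h import *
snap('wrist','w5')"
```

```text
{'time': 8.8, 'ee_pos': [0.48, 0.194, 0.2345], 'eef_rot': [0.7342, 0.6789, -0.0048, -0.0031], 'joint_positions': [0.4125, 0.2252, -0.9922, 1.6955, 0.1888, 1.3363, -0.6926], 'ft_force': [-0.8915, -1.0966, -1.4791], 'width': 0.0074}
```

View pics/w5.png

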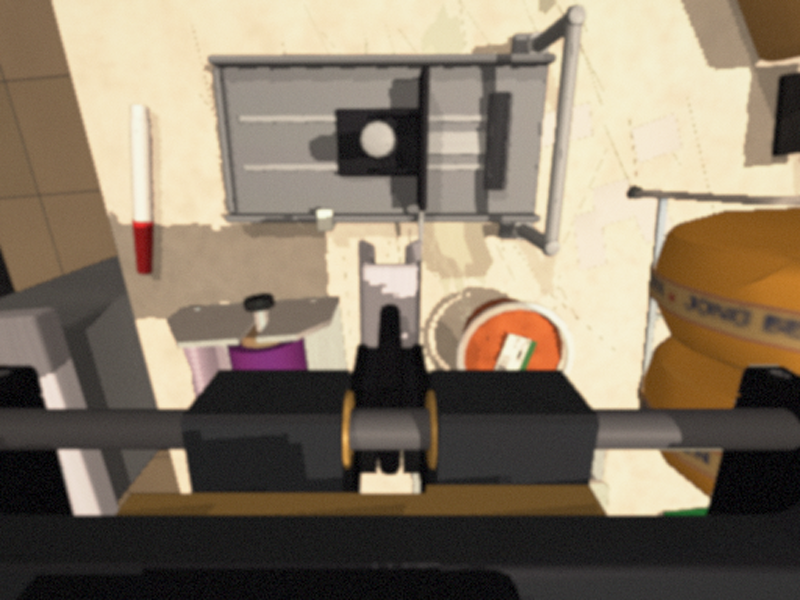

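Run:
```python
from h import *
c=cal('w5');k=.64
o=lambda l,x,y:(c,l,np.array([x*k,y*k]))
obs=[o([0,0,.11],378.5,139),o([.115,.068,.086],575,14),o([.115,-.068,.086],552,246),o([-.125,.062,.026],212,60),o([-.125,-.062,.026],229,219),o([.03,-.062,.035],419,215)]
p,r=fit([.47,.29,-.07],obs);print(p.round(4),r.round(1).tolist())
f=lambda x,y,z:R.from_euler('z',-p[2]).apply(ray(c,(x*k,y*k),z)-[p[0],p[1],0]).round(4)
for z in(.03,.035,.04):print('clip',z,f(324,219,z),'pointer',f(419,215,z))
print('rail mid',place(p,[.115,0,.08]).round(4))
# held stop: near-bottom flare end & crown
print('tcp local',R.from_euler('z',-p[2]).apply(np.array([.48,.194,0])-[p[0],p[1],0]).round(4))
for z,n,uv in((.235-.02,'crown L',(361,263)),(.215,'crown R',(420,263))):print(n,ray(c,(uv[0]*k,uv[1]*k),z).round(4))
print('wheel',ray(c,(650*k,290*k),.2).round(3),ray(c,(635*k,190*k),.0).round(3),ray(c,(635*k,190*k),.2).round(3))
```

```text
[ 0.4792  0.284  -0.071 ] [[-0.8, -0.0], [1.6, -0.7], [1.1, 0.6], [-4.9, -5.3], [-2.8, 4.6], [1.3, 7.5]]
clip 0.03 [-0.0452 -0.0563  0.03  ] pointer [ 0.0285 -0.0537  0.03  ]
clip 0.035 [-0.0444 -0.0556  0.035 ] pointer [ 0.0283 -0.0531  0.035 ]
clip 0.04 [-0.0437 -0.055   0.04  ] pointer [ 0.028  -0.0524  0.04  ]
rail mid [[0.5939 0.2758 0.08  ]]
tcp local [ 0.0072 -0.0897  0.    ]
crown L [0.4728 0.2369 0.215 ]
crown R [0.4951 0.2352 0.215 ]
wheel [0.591 0.213 0.2  ] [0.683 0.231 0.   ] [0.581 0.254 0.2  ]
```

Run:
```python
from h import *
import cv2
c=cal('w5');k=.64
P=lambda x,y,z:ray(c,(x*k,y*k),z)
a,b=P(575,14,.086),P(552,246,.086);t=P(378.5,139,.11);print(a.round(4),b.round(4),'mid',((a+b)/2).round(4),'span',np.linalg.norm(a-b),'yaw',np.arctan2(-(a-b)[0],(a-b)[1]))
print('post',t.round(4),'dist',np.linalg.norm((a+b)[:2]/2-t[:2]))
q=[P(212,60,.026),P(229,219,.026)];print('near edge len',np.linalg.norm(q[0]-q[1]),q)
E=np.array(c['extrinsics']);print('cam',-E[:3,:3].T@E[:3,3],E[2,:3])
im=cv2.imread('pics/w5_raw.png');A=cv2.resize(im[115:165,190:290],None,fx=8,fy=8,interpolation=cv2.INTER_CUBIC);B=cv2.resize(im[0:25,320:390],None,fx=8,fy=8,interpolation=cv2.INTER_CUBIC)
C=np.zeros((600,800,3),np.uint8);C[:400]=A;C[400:,:560]=B;cv2.imwrite('pics/w5c.png',C)
```

```text
[0.5973 0.3432 0.086 ] [0.5879 0.2087 0.086 ] mid [0.5926 0.276  0.086 ] span 0.13484131704164476 yaw -0.0697151325681765
post [0.4799 0.2839 0.11  ] dist 0.11293648270375128
near edge len 0.11306878903401445 [array([0.36332017, 0.34900724, 0.026     ]), array([0.35461509, 0.23627405, 0.026     ])]
cam [0.48857053 0.2757534  0.38227653] [-0.03447271 -0.29566126 -0.95467065]
```

Run:
```python
from h import *
k=.64
w=cal('w5');S=calibration('scene');D=calibration('side')
def o(c,uv):
    a=ray(c,(uv[0]*k,uv[1]*k),0);b=ray(c,(uv[0]*k,uv[1]*k),.3);d=(b-a)/np.linalg.norm(b-a);return a,d
def tri(L):
    A=sum(np.eye(3)-np.outer(d,d) for a,d in L);B=sum((np.eye(3)-np.outer(d,d))@a for a,d in L);x=np.linalg.solve(A,B);return x.round(3),[round(float(np.linalg.norm(np.cross(x-a,d))),3) for a,d in L]
print('centre S-D',tri([o(S,(482,272)),o(D,(307,268))]))
# print profile of rays for w5 left edge
for z in(.05,.1,.15,.2):print(z,[ray(w,(x*k,y*k),z)[:2].round(3).tolist() for x,y in((650,290),(690,215),(645,380))])
```

```text
centre S-D (array([0.776, 0.105, 0.087]), [0.004, 0.004])
0.05 [[0.675, 0.161], [0.699, 0.216], [0.678, 0.084]]
0.1 [[0.647, 0.178], [0.667, 0.225], [0.649, 0.113]]
0.15 [[0.619, 0.195], [0.635, 0.234], [0.621, 0.142]]
0.2 [[0.591, 0.213], [0.604, 0.243], [0.592, 0.17]]
```

View pics/w5c.png

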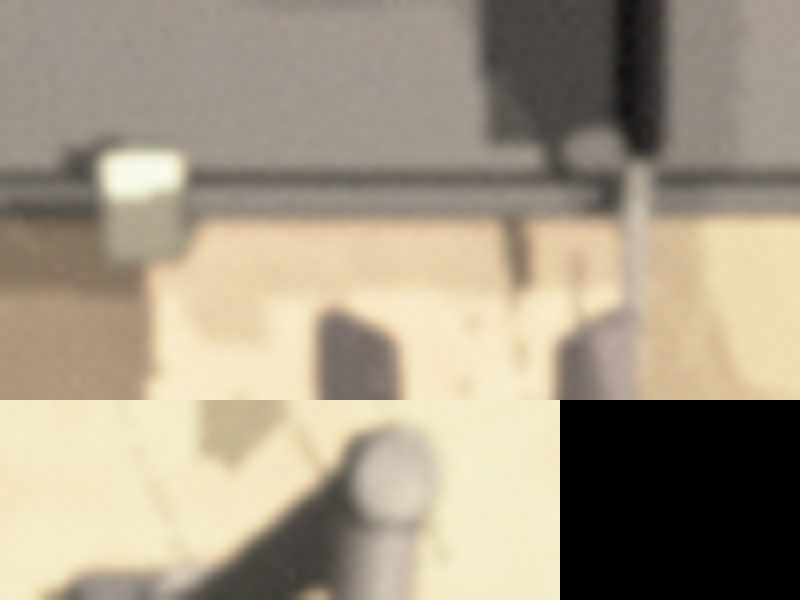

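The crop shows the clip centre at raw (207.8,135.6) and the pointer at raw (269.6,138), so the pull is about 72–74 mm. The wheel stays clear of the gripper, so I'll move the stop above the rail.

>>> apply_moves([
  {"translation": [0.015,0.01,0],"turn": [0.002,-0.011,0.007],"hand": 0.0},
  {"translation": [0.025,0.018,0],"turn": [0,0,0],"hand": 0.0},
  {"translation": [0.03,0.022,0],"turn": [0,0,0],"hand": 0.0},
  {"translation": [0.025,0.018,0],"turn": [0,0,0],"hand": 0.0},
  {"translation": [0.01,0.008,0],"turn": [0,0,0],"hand": 0.0},
])

```text
time: 9.35
ee_pos: [0.5859, 0.2713, 0.2349]
eef_rot: [0.728, 0.686, -0.001, 0.002]
ft_force: [0.0, -0.3, -1.2]
width: 0.008
```

>>> apply_moves([
  {"translation": [0,0,0],"turn": [0,0,0],"hand": 0.0},
  {"translation": [0,0,0],"turn": [0,0,0],"hand": 0.0},
])

```text
time: 9.55
ee_pos: [0.5853, 0.2729, 0.2342]
eef_rot: [0.726, 0.687, -0.001, 0.001]
ft_force: [-0.9, -0.1, -1.1]
width: 0.0078
```

>>> apply_moves([
  {"translation": [0.004,0.001,-0.01],"turn": [0,0,-0.008],"hand": 0.0},
  {"translation": [0.003,0.001,-0.02],"turn": [0,0,-0.008],"hand": 0.0},
  {"translation": [0,0,-0.015],"turn": [0,0,0],"hand": 0.0},
  {"translation": [0,0,-0.006],"turn": [0,0,0],"hand": 0.0},
  {"translation": [0,0,0],"turn": [0,0,0],"hand": 0.0},
])

```text
time: 10.05
ee_pos: [0.5911, 0.2721, 0.181]
eef_rot: [0.732, 0.681, -0.001, 0.002]
ft_force: [0.2, 0.1, -0.0]
width: 0.0078
```

>>> apply_moves([
  {"translation": [0,0,0],"turn": [0,0,0],"hand": 0.0},
])

```text
time: 10.15
ee_pos: [0.591, 0.2719, 0.1813]
eef_rot: [0.732, 0.681, -0.001, 0.002]
ft_force: [0.4, 0.0, -1.2]
width: 0.0076
```

Run:
```python
from h import *
import cv2
snap('wrist','w6',(150,50,220,165),3.6)
c=cal('w6');P0=[.5935,.276]
pts=place([P0[0],P0[1],-.071],[[0,.068,.086],[0,-.068,.086],[0,.05,.085],[-.005,.05,.08],[.005,.05,.08]])
print(proj(c,pts).round(1))
# intensity profile across rail at row of local y=.05
im=cv2.cvtColor(cv2.imread('pics/w6_raw.png'),cv2.COLOR_BGR2GRAY)
for r in (40,60,80,100):print(r,im[r,200:300].tolist())
```

```text
{'time': 10.15, 'ee_pos': [0.591, 0.2719, 0.1813], 'eef_rot': [0.7321, 0.6812, -0.0013, 0.0021], 'joint_positions': [0.1167, 0.5767, -0.892, 1.4222, 0.4536, 1.3574, -0.8639], 'ft_force': [0.4339, 0.0132, -1.1671], 'width': 0.0076}
[[251.  110.2]
 [251.  258. ]
 [251.  132.5]
 [245.1 131.8]
 [256.8 131.8]]
40 [234, 235, 235, 237, 237, 237, 236, 235, 235, 235, 237, 235, 236, 235, 236, 236, 235, 235, 233, 234, 234, 234, 234, 234, 232, 234, 235, 236, 234, 234, 234, 234, 231, 233, 231, 231, 232, 230, 231, 230, 231, 231, 233, 233, 233, 233, 235, 233, 232, 232, 232, 231, 231, 230, 233, 232, 231, 230, 230, 231, 228, 230, 228, 228, 230, 231, 232, 230, 234, 233, 234, 235, 234, 235, 235, 234, 235, 234, 235, 236, 236, 235, 236, 236, 236, 235, 236, 236, 236, 235, 235, 235, 235, 236, 236, 235, 234, 234, 234, 235]
60 [235, 237, 236, 238, 238, 236, 236, 236, 236, 235, 235, 237, 236, 235, 235, 233, 232, 232, 232, 232, 232, 232, 232, 232, 234, 232, 232, 233, 234, 233, 231, 233, 231, 235, 235, 236, 234, 235, 235, 234, 233, 233, 233, 234, 234, 234, 234, 234, 235, 234, 236, 235, 233, 231, 228, 225, 223, 
[... 523 characters left out ...]
 224, 224, 225, 227, 228, 229, 233, 233, 234, 234, 234, 237, 238, 237, 237, 237, 234, 232, 235, 237, 237, 237, 238, 238, 239, 238, 239, 238, 238, 237, 238, 239, 238, 239, 238, 239, 237, 238, 236]
100 [226, 228, 228, 229, 236, 236, 235, 235, 234, 232, 231, 230, 228, 230, 228, 227, 228, 231, 234, 233, 234, 232, 233, 234, 236, 235, 236, 234, 238, 237, 237, 233, 223, 212, 198, 179, 160, 149, 149, 150, 149, 149, 150, 147, 148, 148, 157, 172, 177, 185, 192, 193, 195, 191, 188, 175, 166, 159, 170, 190, 219, 230, 234, 234, 232, 232, 232, 233, 229, 231, 230, 231, 231, 232, 233, 231, 231, 231, 232, 233, 233, 235, 235, 237, 237, 236, 237, 238, 238, 237, 238, 238, 238, 237, 236, 236, 237, 236, 237, 238]
```

Run:
```python
import cv2
im=cv2.cvtColor(cv2.imread('pics/w6_raw.png'),cv2.COLOR_BGR2GRAY)
for r in range(104,180,6):print(r,' '.join('%x'%(v//16) for v in im[r,220:290]).replace(' ',''))
```

```text
104 deeeeeeeddccb986777777777777888999aaabaabdeeeeeeeeeeeeeeeeeeddeeeeeeee
110 999aaa999999997655555556789bbcccccdddcbabdeeeeeeeeeeeeeeeeeeeeeeeeeeee
116 54555454555555555656566665678abbbbba9867adeeeeeeeeeeeeeeeeeeeeeeeeeeee
122 44456666677777666666666666678abbcccba978adddeeeeeeeeeeeeeeeeeeeeeeeeee
128 44456788888888888888888887778abbcccba988bddddddeeeeeeeeeeeeeeeeeeeeeee
134 5556789999999999999999999877899abccba989bdddddddddeeeeeeeeeeeeeeeeeeee
140 43333444445667899999999998779abbcccba989bddddddddddddeeeeeeeeeeeeeeeee
146 33334343345655688999999998779abccccba999bdeeeedddddddeeeeeeeeeeeeeeeee
152 333333333455556788999999987667777766789adeeeeeeeeeeeeeeeeeeeeeeeeeeeee
158 333334344567676667788999987667777766788777789aaaacdeeeeeeeeeeeeeeeeeee
164 3333333445666667777789999876677776656776666778999ceeeeeeeeeeeeeeeeeeee
170 3333343345679bcccccccccccccccccbbcccbcbcbccccba87adddddddeeeeeeeeeeeee
176 333334334578aceeeeeeeeeeeeeeeeeeeeeeeeeeeeeeeeda89cdddddddeeeeeeeeeefe
```

The pixel rows put the rail centre at column 253.5 and the stop's crown at 249, so the stop needs about +4 mm along the jaw axis. I'll shift it, then lower while watching the force.

>>> apply_moves([
  {"translation": [0.004,0,-0.003],"turn": [0,0,0],"hand": 0.0},
  {"translation": [0,0,-0.008],"turn": [0,0,0],"hand": 0.0},
  {"translation": [0,0,-0.01],"turn": [0,0,0],"hand": 0.0},
  {"translation": [0,0,-0.01],"turn": [0,0,0],"hand": 0.0},
  {"translation": [0,0,0],"turn": [0,0,0],"hand": 0.0},
])

```text
time: 10.7
ee_pos: [0.5959, 0.2722, 0.1489]
eef_rot: [0.732, 0.681, -0.0, 0.002]
ft_force: [-0.7, -0.9, -1.1]
width: 0.0077
```

>>> apply_moves([
  {"translation": [0,0,-0.008],"turn": [0,0,0],"hand": 0.0},
  {"translation": [0,0,-0.01],"turn": [0,0,0],"hand": 0.0},
  {"translation": [0,0,0],"turn": [0,0,0],"hand": 0.0},
])

```text
time: 11.0
ee_pos: [0.5945, 0.2731, 0.1298]
eef_rot: [0.732, 0.682, -0.001, 0.001]
ft_force: [0.2, 0.1, -1.6]
width: 0.0074
```

>>> apply_moves([
  {"translation": [0,0,-0.006],"turn": [0,0,0],"hand": 0.0},
  {"translation": [0,0,-0.007],"turn": [0,0,0],"hand": 0.0},
  {"translation": [0,0,-0.004],"turn": [0,0,0],"hand": 0.0},
  {"translation": [0,0,-0.002],"turn": [0,0,0],"hand": 0.0},
  {"translation": [0,0,0],"turn": [0,0,0],"hand": 0.0},
])

```text
time: 11.5
ee_pos: [0.595, 0.2731, 0.1104]
eef_rot: [0.732, 0.681, -0.0, 0.002]
ft_force: [-2.9, -0.8, 2.6]
width: 0.0078
```

It seated at the expected height with about 3 N of upward force. I'll release and rise.

>>> apply_moves([
  {"translation": [0,0,0],"turn": [0,0,0],"hand": 0.045},
  {"translation": [0,0,0],"turn": [0,0,0],"hand": 0.045},
  {"translation": [0,0,0],"turn": [0,0,0],"hand": 0.045},
  {"translation": [0,0,0],"turn": [0,0,0],"hand": 0.045},
])

```text
time: 11.9
ee_pos: [0.5959, 0.2732, 0.1109]
eef_rot: [0.732, 0.681, 0.0, 0.002]
ft_force: [0.2, -0.5, -0.5]
width: 0.0316
```

>>> apply_moves([
  {"translation": [0,0,0.01],"turn": [0,0,0],"hand": 0.045},
  {"translation": [0,0,0.02],"turn": [0,0,0],"hand": 0.045},
  {"translation": [0,0,0.02],"turn": [0,0,0],"hand": 0.045},
  {"translation": [0,0,0.015],"turn": [0,0,0],"hand": 0.045},
  {"translation": [0,0,0.005],"turn": [0,0,0],"hand": 0.045},
])

```text
time: 12.4
ee_pos: [0.5955, 0.273, 0.1849]
eef_rot: [0.732, 0.681, 0.0, 0.002]
ft_force: [0.6, -0.8, 1.3]
width: 0.0449
```

Run:
```python
from h import *
import cv2
snap('wrist','w7')
im=cv2.cvtColor(cv2.imread('pics/w7_raw.png'),cv2.COLOR_BGR2GRAY)
for r in range(104,250,6):print(r,' '.join('%x'%(v//16) for v in im[r,200:300]).replace(' ',''))
c=cal('w7')
print(proj(c,place([.5955,.275,-.071],[[0,.068,.086],[0,.04,.09],[-.011,.04,.09],[.011,.04,.09],[0,.025,.13],[0,-.025,.13]])).round(1))
```

```text
{'time': 12.4, 'ee_pos': [0.5955, 0.273, 0.1849], 'eef_rot': [0.732, 0.6813, 0.0002, 0.002], 'joint_positions': [0.1128, 0.5815, -0.8907, 1.4071, 0.4556, 1.3644, -0.8602], 'ft_force': [0.5689, -0.7897, 1.3204], 'width': 0.0449}
104 eeeeeeeeeeeeeeeeeeeeeeeeeeedb9878999988889bbbbaabbccba9aceeeeeeeeeeeeeeeeeeeeeeeeeeeeeeeeeeeeeeeeeee
110 eeeeeca99999999999aaa999999999765555556679abccccddccbbbabdeeeeeeeeeeeeeeeeeeeeeeeeeeeeeeeeeeeeeeeeee
116 887887776555555555555555555555555555556778abbbbcccba8779bdeeeeeeeeeeeeeeeeeeeeeeeeeeeeeeeeeeeeeeeeee
122 77777777777777654444544556778777887887877789abbccbba8778bdeeeeeeeeeeeeeefeeeeeeeeeeeeeeeeeeeeeeeeeee
128 88888888875444444446788888888888888888887789abbcccba8889bddddeeeeeeeeeeeeeeeeeeeeeeeeeeeeeeeeeeeeeee
134 99999999998655555556799999999999999999998789abbcccba8889bddddddddeeeeeeeeeeeeeeeeeeeeeeeeeeeeeeeeeee
140 99998766666555555444566665566777666665555679abbcccb988889acdddddddddeeeeeeeeeeeeeeeeeeeeefeeeeeeeeee
146 99987655555554333333343333456777766677655679abcccba9755668adeedddddddddeeeeeeeeeeeeeeeeeeeeeeeeeeeee
152 5555555555555443333433333345
[... 1143 characters left out ...]
444444444444444444566889998875210111111111269cdddddddddddddddddddddeeeeeeeeeeeeeeeee
224 00111111111369aaaa9999876666777766666789889888631100111111269cddddddddddddddddddddddedb7311222100001
230 1111101111248abbbbbbbbbbcdeeeeeeedba888888998987520101110126acdddddddddddddddddddddddca6211111111100
236 00111111111259bbbbbbcbbbbbcdeeeeeeeeeeeedb86777776421011247bddddddddddcdddddddddddddda62101111111111
242 11011111010259cddcbbbbbbbbbbbccdeeeeeeeeeb99abbbbaacdeeddddddddeedddddddddddddddddddda62101111011111
248 0110110111125adddddddddedddeeeeeeeeeeeeedb99abbbbaabdeeeeeedddddddddddddddddddeeeeedc951111111001111
[[248.  113.2]
 [248.1 147.7]
 [235.  147.8]
 [261.1 147.7]
 [248.1 177.4]
 [248.2 239.6]]
```

The stop hangs on the rail where predicted: fin and crown are centred at column 248 and the rail at about 249. I'll move back past the tray's right side for a clear measurement of clip and pointer.

>>> apply_moves([
  {"translation": [-0.015,-0.008,0.005],"turn": [0,0,0],"hand": 0.06},
  {"translation": [-0.03,-0.016,0],"turn": [0,0,0],"hand": 0.06},
  {"translation": [-0.035,-0.02,0],"turn": [0,0,0],"hand": 0.06},
  {"translation": [-0.03,-0.016,0],"turn": [0,0,0],"hand": 0.06},
  {"translation": [-0.015,-0.008,0],"turn": [0,0,0],"hand": 0.06},
])

```text
time: 12.95
ee_pos: [0.4664, 0.2035, 0.1861]
eef_rot: [0.732, 0.681, -0.001, 0.0]
ft_force: [-0.4, 1.1, 0.6]
width: 0.0599
```

>>> apply_moves([
  {"translation": [0,0,0],"turn": [0,0,0],"hand": 0.06},
  {"translation": [0,0,0],"turn": [0,0,0],"hand": 0.06},
])

```text
time: 13.15
ee_pos: [0.4654, 0.2016, 0.1856]
eef_rot: [0.733, 0.68, -0.002, 0.002]
ft_force: [0.1, -0.3, 1.2]
width: 0.0597
```

Run:
```python
from h import *
import cv2
snap('wrist','w8')
c=cal('w8');p=[.4807,.2832,-.071]
L=[[.03,-.06,.035],[-.044,-.06,.035],[0,0,.11],[.115,-.068,.086],[-.125,-.062,.026],[.115,0,.085]]
pr=proj(c,place(p,L));print(pr.round(1))
im=cv2.cvtColor(cv2.imread('pics/w8_raw.png'),cv2.COLOR_BGR2GRAY)
x0,x1=int(pr[1,0])-20,int(pr[0,0])+20
for r in range(int(pr[0,1])-14,int(pr[0,1])+20,3):print(r,x0,' '.join('%x'%(v//16) for v in im[r,x0:x1]).replace(' ',''))
r0=int(pr[2,1]);print('post')
for r in range(r0-14,r0+15,3):print(r,int(pr[2,0])-30,' '.join('%x'%(v//16) for v in im[r,int(pr[2,0])-30:int(pr[2,0])+50]).replace(' ',''))
```

```text
{'time': 13.15, 'ee_pos': [0.4654, 0.2016, 0.1856], 'eef_rot': [0.7328, 0.6805, -0.002, 0.0018], 'joint_positions': [0.416, 0.2458, -1.0243, 1.7926, 0.2267, 1.2311, -0.7461], 'ft_force': [0.0504, -0.2687, 1.2105], 'width': 0.0597}
[[286.5 157. ]
 [215.7 157.3]
 [261.   96.9]
 [389.3 177. ]
 [141.5 157.7]
 [400.5  96.4]]
142 195 99999989889898888999999999999999999999999999999999999999999999999998655555554445688887642111224688888889999a9aa
145 195 99999876555579bccddddddcb999999999999999999999999999999999999999999999999998645688888887642122468888888999999a9
148 195 5555554444558cffffffffffc85555555555555555555555555555555555555555555555555554444444444578985444445555555555555
151 195 5555555555567acdddddcbba86555567778899999999999999999999999999999999999999999988877644458aaa8878778889999999999
154 195 665555555555689aaaaaaaa976799a99999999999999999999999999999999999999887789999999988888889bcba99999999999aaaa9aa
157 195 777777777777789aaaaaaaa989bddddddddddddddddddddddddddddddddddddddddcb978acddddcccccddcbbaabbcccccddddddddddddde
160 195 77777777777778899999999888bddddddddddddddddddddddd
[... 850 characters left out ...]
2222222122122222469abcccccccccccdcdcca863111111111111001112235799aaaaaabbbbbbbbb
91 231 11110111111111248abcccccccccccccccddddca63111111111111011122369bbcbbccdddddddddd
94 231 11111111111012479bbccccccccccccdddddddcb95211111111101001122479bbbbbccdddddddddd
97 231 11111111111112479abccccccccccccccddddddc9521111111110010122248abbbbbbcdddddddddd
100 231 11111111111110247abbbbbccccccccccccddcca6311111111111011122358abbbbbcccddddddddd
103 231 1111111111011112579abbbbbbbccccccccccb963111111111100100122358abbbbbcccccddddddd
106 231 1111111111111111123579aabbbbbbbbbba964211111111111101011122346888888899999999998
109 231 22222222222222222221223456677665543211101111111111000011122346888888899aa9a9a998
```

Clip centre is at column 213.3 and pointer at 284.2, 71 px apart, which equals a 74 mm pull by the calibration. The post is at about (0.479, 0.284). Now to the post.

>>> apply_moves([
  {"translation": [0.003,0.015,0],"turn": [0,0,0],"hand": 0.06},
  {"translation": [0.005,0.025,0],"turn": [0,0,0],"hand": 0.06},
  {"translation": [0.004,0.025,0],"turn": [0,0,0],"hand": 0.06},
  {"translation": [0.002,0.012,0],"turn": [0,0,0],"hand": 0.06},
  {"translation": [0,0.0,0],"turn": [0,0,0],"hand": 0.06},
])

```text
time: 13.7
ee_pos: [0.4836, 0.2838, 0.1839]
eef_rot: [0.734, 0.68, -0.002, -0.001]
ft_force: [-0.2, 0.2, -0.3]
width: 0.0599
```

>>> apply_moves([
  {"translation": [0,0,0],"turn": [0,0,0],"hand": 0.06},
])

```text
time: 13.8
ee_pos: [0.4838, 0.2843, 0.1834]
eef_rot: [0.733, 0.68, -0.002, -0.001]
ft_force: [0.1, 0.2, 1.0]
width: 0.0601
```

>>> apply_moves([
  {"translation": [-0.004,0,-0.01],"turn": [0,0,0],"hand": 0.06},
  {"translation": [0,0,-0.025],"turn": [0,0,0],"hand": 0.06},
  {"translation": [0,0,-0.025],"turn": [0,0,0],"hand": 0.06},
  {"translation": [0,0,-0.02],"turn": [0,0,0],"hand": 0.06},
  {"translation": [0,0,-0.008],"turn": [0,0,0],"hand": 0.06},
])

```text
time: 14.3
ee_pos: [0.4801, 0.2804, 0.0909]
eef_rot: [0.735, 0.678, -0.002, -0.0]
ft_force: [0.1, -0.6, -0.4]
width: 0.0603
```

>>> apply_moves([
  {"translation": [0,0,-0.003],"turn": [0,0,0],"hand": 0.06},
  {"translation": [0,0,0],"turn": [0,0,0],"hand": 0.06},
])

```text
time: 14.5
ee_pos: [0.4797, 0.279, 0.0868]
eef_rot: [0.735, 0.678, -0.003, -0.0]
ft_force: [0.1, -0.2, 0.7]
width: 0.0602
```

>>> apply_moves([
  {"translation": [0,0.005,0.001],"turn": [0,0,0],"hand": 0.06},
  {"translation": [0,0,0],"turn": [0,0,0],"hand": 0.03},
  {"translation": [0,0,0],"turn": [0,0,0],"hand": 0.0},
  {"translation": [0,0,0],"turn": [0,0,0],"hand": 0.0},
  {"translation": [0,0,0],"turn": [0,0,0],"hand": 0.0},
], newtons=45)

```text
time: 15.0
ee_pos: [0.4811, 0.2854, 0.0909]
eef_rot: [0.735, 0.678, -0.0, 0.0]
ft_force: [-1.3, -0.1, 0.4]
width: 0.0355
```

>>> apply_moves([
  {"translation": [0,0,0],"turn": [0,0,0],"hand": 0.0},
  {"translation": [0,0,0],"turn": [0,0,0],"hand": 0.0},
  {"translation": [0,0,0],"turn": [0,0,0],"hand": 0.0},
])

```text
time: 15.3
ee_pos: [0.4788, 0.2857, 0.091]
eef_rot: [0.735, 0.678, -0.002, -0.001]
ft_force: [0.7, -1.6, 2.1]
width: 0.019
```

>>> apply_moves([
  {"translation": [-0.008,0.0005,0],"turn": [0,0,0],"hand": 0.0},
  {"translation": [-0.015,0.001,0],"turn": [0,0,0],"hand": 0.0},
  {"translation": [-0.018,0.0012,0],"turn": [0,0,0],"hand": 0.0},
  {"translation": [-0.012,0.001,0],"turn": [0,0,0],"hand": 0.0},
  {"translation": [-0.004,0.0,0],"turn": [0,0,0],"hand": 0.0},
])

```text
time: 15.8
ee_pos: [0.4276, 0.2895, 0.0911]
eef_rot: [0.737, 0.676, 0.005, 0.001]
ft_force: [9.0, 5.2, -10.7]
width: 0.0191
```

>>> apply_moves([
  {"translation": [0,0,0],"turn": [0,0,0],"hand": 0.0},
])

```text
time: 15.9
ee_pos: [0.4284, 0.2894, 0.0911]
eef_rot: [0.737, 0.676, 0.006, 0.002]
ft_force: [7.9, 1.5, -7.7]
width: 0.0187
```

>>> apply_moves([
  {"translation": [-0.007,0.0005,0],"turn": [0,0,0],"hand": 0.0},
  {"translation": [-0.009,0.0006,0],"turn": [0,0,0],"hand": 0.0},
  {"translation": [-0.005,0.0003,0],"turn": [0,0,0],"hand": 0.0},
  {"translation": [-0.002,0,0],"turn": [0,0,0],"hand": 0.0},
  {"translation": [0,0,0],"turn": [0,0,0],"hand": 0.0},
])

```text
time: 16.4
ee_pos: [0.4121, 0.2906, 0.0911]
eef_rot: [0.738, 0.675, 0.013, 0.003]
ft_force: [8.3, 3.0, -7.2]
width: 0.0189
```

>>> apply_moves([
  {"translation": [0,0,0],"turn": [0,0,0],"hand": 0.0},
])

```text
time: 16.5
ee_pos: [0.4135, 0.2904, 0.0912]
eef_rot: [0.738, 0.674, 0.015, 0.004]
ft_force: [8.4, 1.2, -4.9]
width: 0.0185
```

Run:
```python
from h import *
import cv2
snap('scene','s9');snap('side','d9')
p=[.4795,.284,-.071]
A=cv2.imread('pics/s9_raw.png');B=cv2.imread('pics/d9_raw.png')
S=cal('s9');D=cal('d9')
for c in(S,D):print(proj(c,place(p,[[-.044,-.06,.035],[-.074,0,.11],[.115,0,.1]])).round(1))
cv2.imwrite('pics/fin.png',np.vstack([cv2.resize(A[145:195,185:285],(800,400),interpolation=cv2.INTER_CUBIC)[50:350],cv2.resize(B[200:250,200:300],(800,400),interpolation=cv2.INTER_CUBIC)[:300]]))
```

```text
{'time': 16.5, 'ee_pos': [0.4135, 0.2904, 0.0912], 'eef_rot': [0.7384, 0.6742, 0.0146, 0.0039], 'joint_positions': [0.1887, 0.3557, -1.0156, 1.923, 0.3645, 1.0258, -1.0746], 'ft_force': [8.4464, 1.2376, -4.9458], 'width': 0.0185}
{'time': 16.55, 'ee_pos': [0.4137, 0.2904, 0.0912], 'eef_rot': [0.7385, 0.6741, 0.0147, 0.0039], 'joint_positions': [0.1888, 0.3558, -1.0154, 1.9229, 0.3646, 1.0255, -1.0746], 'ft_force': [8.0468, 1.6142, -6.6182], 'width': 0.0192}
[[211.7 181. ]
 [201.  157.1]
 [249.5 154.1]]
[[262.1 228. ]
 [260.8 224.9]
 [213.3 207.9]]
```

View pics/fin.png

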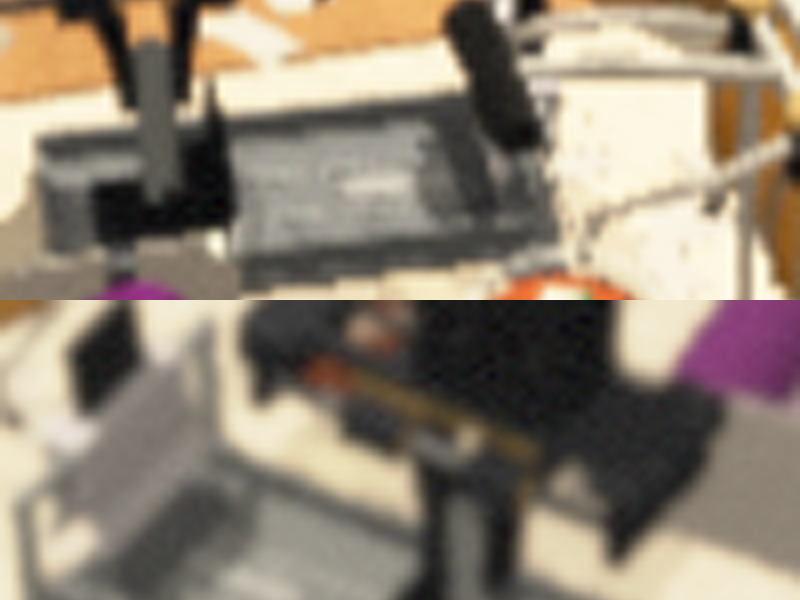

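The stop still hangs on the rail in the side view. The pointer and plate edge, at about (235,235) in the scene crop, are still short of the clip at (217,245), which agrees with the 8–9 mm left by TCP travel. Continuing the pull.

>>> apply_moves([
  {"translation": [-0.006,0.0004,0],"turn": [-0.007,0.013,0],"hand": 0.0},
  {"translation": [-0.005,0.0003,0],"turn": [-0.007,0.013,0],"hand": 0.0},
  {"translation": [-0.002,0.0,0],"turn": [0,0,0],"hand": 0.0},
])

```text
time: 16.9
ee_pos: [0.4058, 0.2911, 0.0912]
eef_rot: [0.74, 0.673, 0.005, 0.001]
ft_force: [9.9, 3.0, -8.5]
width: 0.0191
```

Run:
```python
from h import *
for i in range(4):snap('scene',f's1{i}')
```

```text
{'time': 16.9, 'ee_pos': [0.4058, 0.2911, 0.0912], 'eef_rot': [0.7398, 0.6728, 0.005, 0.0013], 'joint_positions': [0.1816, 0.3583, -1.0178, 1.9211, 0.3562, 1.0447, -1.083], 'ft_force': [9.8846, 2.9834, -8.5483], 'width': 0.0191}
{'time': 16.95, 'ee_pos': [0.4057, 0.291, 0.0912], 'eef_rot': [0.7398, 0.6728, 0.0052, 0.0014], 'joint_positions': [0.1818, 0.3578, -1.0179, 1.9215, 0.3561, 1.0441, -1.0829], 'ft_force': [9.0116, 2.5477, -8.9588], 'width': 0.019}
{'time': 17.0, 'ee_pos': [0.4058, 0.291, 0.0912], 'eef_rot': [0.7398, 0.6728, 0.0052, 0.0014], 'joint_positions': [0.1818, 0.3579, -1.0179, 1.9214, 0.3562, 1.0441, -1.0829], 'ft_force': [8.7437, 3.1931, -9.9108], 'width': 0.019}
{'time': 17.05, 'ee_pos': [0.4058, 0.291, 0.0912], 'eef_rot': [0.7398, 0.6728, 0.0052, 0.0014], 'joint_positions': [0.1818, 0.3579, -1.0179, 1.9214, 0.3561, 1.0442, -1.0829], 'ft_force': [8.8798, 3.4198, -8.6172], 'width': 0.0189}
```

Run:
```python
from h import *
import cv2
a=cv2.imread('pics/scene0.png');b=np.mean([cv2.imread(f'pics/s1{i}_raw.png').astype(float) for i in range(4)],0)
s9=cv2.imread('pics/s9_raw.png').astype(float)
for n,im in(('start',a),('s9',s9),('now',b)):
    g=im.mean(2);print(n)
    for r in range(168,188):print(r,' '.join('%3d'%v for v in g[r,204:236]))
c=calibration('wrist');print('wrist px clip',proj(c,place([.4795,.284,-.071],[-.044,-.061,.035])))
```

```text
start
168  67  65  69  68  66  70  66  69  65  73  88  95 100  99  98  87  89  91  94  94  43  16  15   9  17  43 109 136 144 144 151 152
169  89  92 101 101 101 103 104 105 105 110 128 127 128 137 129  97  91  83  97 103  48  16  14  10  14  37  96 143 155 155 156 155
170 121 122 136 139 142 142 139 141 136 140 144 142 142 149 143 105  88  87  99 100  50  15  11  15  16  26  80 135 150 154 159 157
171 138 143 151 154 153 153 155 151 131 123 120 116 109 111 105  92  86  86  97 100  49  20  15  10  16  23  67 132 145 157 162 151
172 152 154 153 155 155 155 157 149 109  76  58  55  48  38  47  74  85  86  86  82  38  19  16  15  10  17  49 118 144 169 170 163
173 155 158 159 158 167 164 171 167 100  49  33  24  29  26  29  58  81  75  60  48  25  14  18  14  19  14  40 115 160 187 195 196
174 156 153 158 151 152 155 161 159  98  39  25  23  19  12  17  39  58  54  29  14   8  10   9  17  16  11  36 122 171 200 202 195
175 153 151 154 145 140 142 143 142  89  37  15  21  16  19  15  22  21  27  18   8  12  17  11   8   8  14  37 103 142 172 173 175
176 153 154 153 149 129 122 122 120  9
[... 6176 characters left out ...]
 123 123 121 120 119 119 120 132 152 137  99  80  73  72  73  72  70  69  69  68  66  68  71  66  67  67  65  64  66  74  79  74
184 118 116 119 117 117 118 117 121 125 122 103  75  68  66  67  70  67  66  66  65  69  79  86  85  78  80  72  71  73  84  95  92
185 117 118 116 118 117 117 116 118 118 120 115  80  70  78  84  86  83  70  73  69  70  83  90  97  93  94  93  93  97 142 166 176
186 115 116 117 117 118 118 118 120 119 117 115  82  72  82  89 100  98  91  94  93  92  94 102 156 167 168 167 169 163 189 204 216
187 111 112 113 114 118 118 117 118 118 117 114  97  91  95 111 159 170 170 172 173 173 172 175 206 212 211 211 211 197 199 202 212
wrist px clip [[286.53348698 282.31297141]]
```

In the scene image the pointer now covers the clip's middle (columns 211–212; the clip spans about 210.5–213.5, centre 211.9). The pose is steady at x 0.4058 with about 9 N of spring load. Handing in.

```bash
python3 -c "
from bench import order,readout
print(order.close_job());s=readout.read_state();print(s['time'],s['ee_pos'],s['ft_force'],s['width'])"
```

```text
the job is handed in; nothing more can be done
None
the job is handed in; nothing more can be done
```

I hung the stop astride the rail and let go of it. I then pulled the pusher about 73 mm by its post and handed the job in at about 17 s, still gripping the post with the grip set to 45 N. No verdict was reported.

**Last checks that agreed:**
- **Stop:** it hung centred on the rail right after release, and still hung there in the side view 1 s before hand-in.
- **Pointer:** by scene-camera pixels it stood within about 2 mm of the clip's middle, and the clip showed no shift. The arm's own travel of 73.2 mm agrees with the 74 mm I had measured between pointer and clip.
- **Hold:** over four readings the arm stayed still to 0.1 mm, carrying roughly 9 N of spring load.
- **Other objects:** I passed clear of the tub, jar and weight, but did not re-measure them at the end.

**Problems and disagreements:**
- **First grip:** it came out too high, with about 6 mm of sideways drift and a 1° tilt. I regripped lower before lifting.
- **Scene and side cameras:** these two cameras first disagreed by 1–2 cm, so I placed everything by the wrist camera.
- **Wrist fit:** the tray width came out 113 mm in place of 124 mm. I didn't resolve that and relied on the post, rail and clip readings.
- **State at hand-in:** no state could be read afterwards.

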